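# Lift a sample pan with the lifter onto the viewing stand

## Robot

A 6-joint arm with a two-finger parallel gripper is mounted at the origin on a cart in front of the work surface, level with it; the furniture and walls round the work are solid. World frame = base frame: x ahead of the robot, y to its left, z up, the work surface at z = 0. Lengths are in m, angles in degrees, forces in N, time in s.
With the tool pointing down it reaches from about 0.3 to 0.75 m from the base axis. Payload 8.5 kg.
Tool frame: the origin (TCP) lies midway between the tips of the shut fingers; the grasp point (between the pads) lies 19 mm behind it (env.grasp_offset is the distance from the TCP to the grasp point, in m); z points along the fingers, y is the line along which they close (so a half turn about z gives the same grasp; the last joint's range is limited). The gripper opens to 85 mm and grips with 20 to 120 N. Pads are 22 mm wide; open, the fingers measure 114 mm over their backs; the gripper's body (76 mm by 85 mm) begins 54 mm behind the grasp point. The pads swing forward as they close: fully open they stand 13 mm farther back than shut.
Start: joints at [58.997, 21.807, 74.336, -0, 83.858, -12.336], TCP at [0.176, 0.521, 0.231] pointing down, gripper open.
Joint ranges: [-178.18, 178.18], [-50.72, 133.34], [12.68, 142.11], [-81.47, 261.47], [9.98, 163.14], [-165.26, 165.26]. Speed limits (degrees/s): [136.94, 136.94, 180, 180, 180, 180].

## Interface

Orientations are given as a 3x3 rotation matrix whose columns are the frame's x, y, z axes.
In Python, from rig import env gives the robot as it stands.
- The arm moves only by the tool servo_tool, never from a script. Its argument "deltas" is text: rows parted by semicolons, each of 7 numbers parted by spaces: the opening, from 0 (shut) to 1 (fully open), then the shift along the tool's x, y, z in mm, then the turn, a rotation vector about the tool's x, y, z in rad. A call has 1 to 8 rows; each row shifts and turns the commanded pose from where the row before left it, along the tool's axes as they then stand; what a row does not reach is not made up. A row lasts 1/12 s, in which the tool goes at most 41.7 mm and 7.16 degrees, less where a joint would pass 70% of its speed; a pose out of reach is approached as far as the arm can. A call is refused whole if a number of a shift passes 41.7 or a number of a turn 0.125, either way. A call with a gripper value outside its range is refused whole. The fingers move at their own pace and stop on an object; "newtons" is the grip in N (left out, the last holds). Time passes only in rows, so rows that do not move let the fingers close. It gives the time, the measured TCP pose, the force, the opening and the grip force at its end, in the units of the state.
- env.observe(): the state, without advancing time (a new reading comes with each control period).
- env.get_image(name): name is "scene" or "side" or "wrist"; returns a dict with "img" (420x560x3 uint8, red, green, blue), "depth" (420x560 float32, m along the optical axis (not along the pixel's ray), 0 where there is no reading), "camera_matrix" (3x3 intrinsics, pixels), "world_to_cam" (4x4, takes a point from world to camera coordinates). Camera axes: x right, y down, z forward; pixel columns grow to the right and rows downward; lengths in m; the calibration is good to about 2 mm. A picture is of the moment at which its call begins.
- env.close_job(): hands the job in; it is judged then, once.
Trained networks look in a picture, given as the dict that the camera call returned (one of the last four; its "shot" number tells which), for a name from the list of things; names that differ only in an ending like _2 or _b are one class to them, and where a whole thing is asked for, a point or a joint stands for the part that bears it (a point fixed in the world has none). Each returns a list of dicts, best first, with "conf" (0 to 1); they miss things now and then, are a little off and sometimes report something else, mostly with a low value. They report only what shows in the picture. A call takes as long as a camera call. They do not tell look-alikes from the thing itself.
- env.spot_in(name, picture): "bbox" ([centre column, centre row, width, height] in pixels, round what is visible of it).
- env.spot_point(name, picture): "uv" ([column, row] in pixels: a listed point, or the origin of a listed thing).
The state is a dict: "time_s": time; "q": joint angles; "qvel": joint speeds; "joint_efforts": joint torques, N m; "position": TCP position; "tool_rot": TCP orientation; "ft_force": force on the tool from outside, world axes, zero at the start; "wrist_torque": the same for the moment, N m; "grip_width": finger opening in m; "gripper_force": force on a finger pad.
Only numpy, scipy, OpenCV 4.12 (cv2) and the standard library are available. Lean on these libraries where they do the work, as an engineer would, in place of code of your own. Each camera call takes 0.05 s, during which the arm holds its last target. There are 200 camera calls.

## Task

Slide the lifter's flat blade under the metal sample pan that leans on the bench stop, lift it and carry it level to the viewing stand, and set it down centred on the two rails, flat. Then draw the blade out and lay the lifter flat on the table, clear of the pan and the stand. Do not touch the pan with the fingers, and leave the beaker, vial and dropper bottle as they are.

Things in the scene. Friction and masses are not known exactly. Their poses are not given: they have to be found in the camera images.
- lifter: loose cranked lifter (spatula), 0.16 kg, lying on its blade. Origin: middle of the blade's rear edge, underside; x along the blade to its tip, z up. Steel blade 115 long (x 0 to 115), 42 wide, 2.5 thick; a 12 wide neck behind it rises to a level black handle, x = -22 to -134, 14 wide (y), z 38 to 58. Balances near x = 40
- lifter_grip (a point): point in the middle of the handle's section, near its front end, good to grasp across: x = -40, z = 48 in the lifter's frame; same axes
- sample_pan: loose round aluminium pan with three grey stones fixed in it, 70 g, rim diameter 113, 11.5 high (stones to 20). Its flat foot is 84 in diameter; from there the underside flares out and up to the rim at height 10, so a blade can get under. Origin: centre of the foot's underside; z up
- bench_stop: fixed grey C-shaped stop: two upright black buffers (16 diameter, 26 high, at x = 45.5, y = +-45.5) and a bar behind (x 75 to 97, 16 high, 130 wide). The pan touches the buffers or stands up to 12 short of them; pushed to +x it is held. Origin: on the table, at the centre of a pan touching both; x points to the bar. The blade passes between the buffers
- viewing_stand: fixed stand, 120 (x) by 124 (y), 45 high: two flat rails along x, each 33 wide, 58 gap between them (y -29 to 29), on side plates; open front and back, so the blade can sink between the rails and be drawn out to -x. Mirror on the base, top at 6. Origin: centre of its underside; its -x end faces the robot
- stand_top (a point): centre of the viewing stand at the height of the rails' tops, 45 above the table; same axes
- beaker: bystander: loose clear beaker, 73 diameter, 76 high; origin under its centre
- vial: bystander: loose small vial with a white cap, 25 diameter, 57 high; origin under its centre
- dropper: bystander: loose brown dropper bottle, 29 diameter, 96 high; origin under its centre
Things that resemble listed ones, but are neither listed nor needed, are in the scene too. Leave any green look-alike of the sample_pan alone.

How it is judged:
By the outcome, as a careful person would: the job done as asked, in the order asked, and still so for the second after the job is handed in, with the robot touching nothing.
It also fails if it takes over 61 s, if anything falls off the work surface, if the arm or the gripper's body presses on something with over 40 N, if the wrist force passes 120 N, or if a joint passes its speed limit or range.

## Working session

There is one attempt and no reset: what is moved stays moved. The work goes in short steps, Python scripts to look and compute and a tool call to move; the robot and the scene stay as the last step left them, time stands still between calls to the robot, and variables do not carry over. Pictures are saved under pics/ and viewed, at most 10 in all, crops included, and the job is handed in when it is done.

Besides the shell and the picture viewer there is one more tool, called after "Request:" as name(argument=value, ...) on one line, values as JSON. servo_tool: Moves the arm, as the interface text tells. Its arguments: {"type":"object","properties":{"deltas":{"type":"string"},"newtons":{"type":"number"}},"required":["deltas"]}

```bash
mkdir -p pics; ls
cat > h.py <<'E'
import numpy as np, cv2
from rig import env
def ray(p,uv):
    K=np.array(p["camera_matrix"]);T=np.linalg.inv(np.array(p["world_to_cam"]))
    d=T[:3,:3]@np.linalg.inv(K)@np.array([uv[0],uv[1],1.]);return T[:3,3],d
def atz(p,uv,z):
    o,d=ray(p,uv);return o+d*(z-o[2])/d[2]
def dep(p,uv):
    o,d=ray(p,uv);u,v=int(round(uv[0])),int(round(uv[1]))
    if not(0<=u<560 and 0<=v<420):return None
    return o+d*p["depth"][v,u]
def tri(a,ua,b,ub):
    o1,d1=ray(a,ua);o2,d2=ray(b,ub)
    s=np.linalg.lstsq(np.c_[d1,-d2],o2-o1,rcond=None)[0]
    p,q=o1+d1*s[0],o2+d2*s[1];return (p+q)/2,np.linalg.norm(p-q)
def cloud(p):
    K=np.array(p["camera_matrix"]);T=np.linalg.inv(np.array(p["world_to_cam"]));d=p["depth"]
    v,u=np.mgrid[:420,:560];X=np.stack([(u-K[0,2])/K[0,0]*d,(v-K[1,2])/K[1,1]*d,d],-1)
    return X@T[:3,:3].T+T[:3,3]
def save(n,p): cv2.imwrite("pics/"+n,p["img"][:,:,::-1])
E
cat > a.py <<'E'
from h import *
np.set_printoptions(precision=4,suppress=True)
P={}
for c in ["scene","side"]:
    p=P[c]=env.get_image(c)
    for n in ["lifter","lifter_grip","sample_pan","bench_stop","viewing_stand","stand_top","beaker","vial","dropper"]:
        for r in env.spot_point(n,p)[:3]:
            if r["conf"]>.2: print(c,n,np.round(r["uv"],1),round(r["conf"],2),"z0:",atz(p,r["uv"],0),"dep",dep(p,r["uv"]))
    np.savez(f"pics/{c}0.npz",**{k:v for k,v in p.items()})
    print(c,np.linalg.inv(p["world_to_cam"])[:3,3])
im=np.hstack([P["scene"]["img"],P["side"]["img"]])
save("scene0.png",P["scene"]);save("side0.png",P["side"])
E
python3 a.py
```

```text
pics
scene lifter [269.2 222.4] 0.74 z0: [0.5414 0.0275 0.    ] dep [ 0.5431  0.0307 -0.0018]
scene lifter_grip [253.  216.1] 0.84 z0: [0.5181 0.0853 0.    ] dep [ 0.4728 -0.0109  0.0527]
scene sample_pan [338.1 246.6] 0.79 z0: [ 0.6357 -0.1766  0.    ] dep [ 0.633  -0.1802  0.0026]
scene sample_pan [201.4 210.2] 0.57 z0: [0.3987 0.193  0.    ] dep [0.3932 0.1764 0.0082]
scene bench_stop [344.2 244.9] 0.79 z0: [ 0.6549 -0.1768  0.    ] dep [ 0.6458 -0.1883  0.0083]
scene viewing_stand [287.9 194.4] 0.69 z0: [0.6866 0.1754 0.    ] dep [0.6561 0.1225 0.0268]
scene stand_top [288.6 182.8] 0.84 z0: [0.7378 0.2605 0.    ] dep [0.7185 0.2272 0.0157]
scene beaker [359.7 285.6] 0.89 z0: [ 0.5778 -0.342   0.    ] dep [ 0.5616 -0.3607  0.0169]
scene vial [323.5 213.6] 0.47 z0: [0.7102 0.0033 0.    ] dep [ 0.7042 -0.0053  0.0051]
scene dropper [222.  186.1] 0.43 z0: [0.5243 0.3386 0.    ] dep [0.5228 0.3348 0.0017]
scene dropper [286.6 182.6] 0.3 z0: [0.7326 0.2653 0.    ] dep [0.7098 0.2255 0.0187]
scene [ 0.0065 -1.002   0.5956]
side lifter [285.6 231.2] 0.9 z0: [0.5165 0.0022 0.    ] dep [ 0
[... 344 characters left out ...]
0.654  -0.1676  0.    ] dep [ 0.6511 -0.1531  0.0109]
side viewing_stand [206.4 281.7] 0.84 z0: [0.6747 0.1802 0.    ] dep [0.6617 0.2157 0.0436]
side stand_top [197.6 266.2] 0.83 z0: [0.7048 0.1381 0.    ] dep [0.6349 0.3161 0.2029]
side stand_top [206.9 224.9] 0.47 z0: [ 0.7162 -0.0008  0.    ] dep [0.7112 0.0143 0.0139]
side beaker [271.3 155.5] 0.85 z0: [ 0.5893 -0.3459  0.    ] dep [ 0.5846 -0.3028  0.0269]
side vial [207.6 227.1] 0.77 z0: [0.7125 0.0071 0.    ] dep [0.7107 0.0127 0.0052]
side dropper [265.2 356.9] 0.87 z0: [0.5273 0.3424 0.    ] dep [0.5242 0.3644 0.0383]
side dropper [208.6 228.2] 0.6 z0: [0.7091 0.0109 0.    ] dep [ 0.7091  0.0109 -0.    ]
side [0.4743 0.7247 0.6689]
```

View pics/scene0.png

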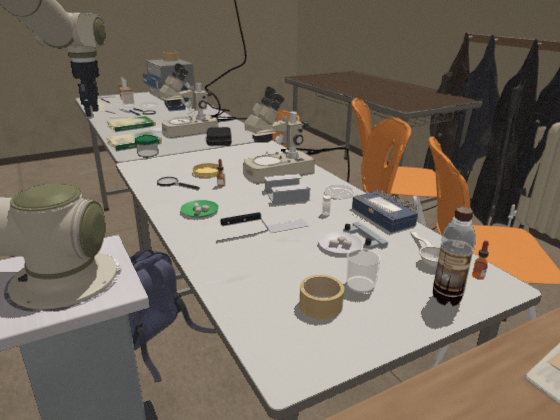

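View pics/side0.png

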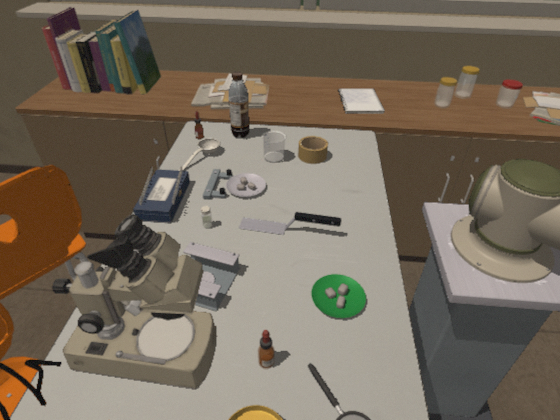

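The scene picture shows the lifter (handle at 240,219, blade to 307,225), and the white pan with stones at (340,243) by the stop. The stand is at (287,188), with the green look-alike at (200,208). The side picture agrees: handle (318,219), blade (263,226), pan (247,185), stand (210,272), vial (207,217).

```bash
cat > b.py <<'E'
from h import *
np.set_printoptions(precision=4,suppress=True)
L=lambda c:dict(np.load(f"pics/{c}0.npz"))
A,B=L("scene"),L("side")
for n,a,b in [("lif",(269.2,222.4),(285.6,231.2)),("grip",(253,216.1),(302.1,216.4)),("pan",(338.1,246.6),(248.7,185.6)),("stop",(344.2,244.9),(242,187.4)),("stand",(287.9,194.4),(206.4,281.7)),("top",(288.6,182.8),(197.6,266.2)),("beaker",(359.7,285.6),(271.3,155.5)),("vial",(323.5,213.6),(207.6,227.1))]:
    print(n,*tri(A,a,B,b))
for nm,p in (("scene",A),("side",B)):
    X=cloud(p);im=p["img"].astype(int)
    def sel(x0,x1,y0,y1,z0,z1,extra=True):
        m=(X[...,0]>x0)&(X[...,0]<x1)&(X[...,1]>y0)&(X[...,1]<y1)&(X[...,2]>z0)&(X[...,2]<z1)&extra&(p["depth"]>0)
        return X[m]
    def rect(n,P):
        if len(P)<5: print(nm,n,len(P));return
        r=cv2.minAreaRect((P[:,:2]*1000).astype(np.float32));print(nm,n,len(P),"c",np.array(r[0]),"sz",np.array(r[1]),"ang",r[2],"z",np.percentile(P[:,2],[5,50,95]))
    rect("table",sel(.3,.5,-.2,-.05,-.02,.02))
    rect("handle",sel(.33,.53,-.08,.1,.05,.065,im.sum(-1)<200))
    rect("standtop",sel(.58,.78,.08,.28,.040,.055))
    rect("bar",sel(.66,.80,-.28,-.08,.012,.03))
    rect("buffers",sel(.6,.78,-.28,-.08,.022,.032))
    rect("stones+",sel(.56,.70,-.24,-.12,.014,.022))
    rect("pan",sel(.56,.70,-.26,-.10,.006,.022))
E
python3 b.py
```

```text
lif [0.5231 0.0079 0.0099] 0.01564379856487611
grip [ 0.4775 -0.0021  0.048 ] 0.0009642943610315148
pan [ 0.6358 -0.177   0.0005] 0.0009485886390990794
stop [ 0.6563 -0.1732 -0.0031] 0.0029107090979385423
stand [ 0.6809  0.1752 -0.0018] 0.011305587007103962
top [0.6894 0.1749 0.0409] 0.002607471402503547
beaker [ 0.5846 -0.3403  0.0001] 0.010349457959321367
vial [ 0.7126  0.006  -0.0014] 0.0009812091650131358
scene table 2676 c [ 400.0992 -125.0204] sz [199.8009 149.8489] ang 0.00796852819621563 z [-0.0029 -0.0011  0.0007]
scene handle 145 c [439.3777  -3.9458] sz [ 17.2151 107.3794] ang 83.36531829833984 z [0.0506 0.0548 0.0576]
scene standtop 343 c [683.0037 176.8476] sz [132.994  121.0909] ang 75.87342071533203 z [0.0407 0.0431 0.0451]
scene bar 288 c [ 706.6801 -169.9797] sz [129.5268  91.7618] ang 88.45852661132812 z [0.0124 0.0147 0.0238]
scene buffers 33 c [ 700.7413 -170.8215] sz [104.1043  16.5001] ang 88.8333740234375 z [0.0228 0.0236 0.0264]
scene stones+ 85 c [ 658.1542 -173.5972] sz [ 80.3301 104.1754] ang 0.66660475730896 z [0.0145 0.0162 0.0197]
scene pan 406 c [ 643.8239 -170.6665] sz [111.8535 110.5672] ang 0.04581146314740181 z [0.0063 0.01   0.0178]
side table 2281 c [ 400.0649 -125.0976] sz [149.7396 199.7831] ang 89.91744232177734 z [-0.0033 -0.0013  0.0007]
side handle 230 c [441.4748   4.0403] sz [ 14.6707 107.9333] ang 84.0028305053711 z [0.051  0.0554 0.0579]
side standtop 930 c [680.5057 180.0641] sz [125.2752 120.6931] ang 77.04951477050781 z [0.0415 0.0438 0.0456]
side bar 285 c [ 705.0029 -166.097 ] sz [129.8401  90.1769] ang 89.24586486816406 z [0.0124 0.0148 0.0244]
side buffers 35 c [ 699.696  -167.5449] sz [104.3681  13.0445] ang 89.13921356201172 z [0.0222 0.0242 0.0264]
side stones+ 60 c [ 671.8102 -175.8433] sz [84.7771 81.8569] ang 25.503360748291016 z [0.0142 0.0161 0.0201]
side pan 368 c [ 642.9194 -169.0742] sz [118.2486 111.5168] ang 89.34281921386719 z [0.0064 0.0099 0.0171]
```

```bash
cat > st.py <<'E'
import sys
from h import *
np.set_printoptions(precision=4,suppress=True)
def go(x,y,z,yaw):
    # report deltas in tool axes to TCP target with lifter-yaw (deg): tool y perpendicular, tool down
    s=env.observe();R=np.array(s["tool_rot"]);d=R.T@(np.array([x,y,z])-s["position"])*1000
    c,n=np.cos(np.radians(yaw)),np.sin(np.radians(yaw))
    best=None
    for k in (1,-1):
        G=np.array([[c*k,n*k,0],[n*k,-c*k,0],[0,0,-1.]]).T
        w=cv2.Rodrigues(R.T@G)[0].ravel()
        if best is None or np.linalg.norm(w)<np.linalg.norm(best):best=w
    print("t",s["time_s"],"pos",np.array(s["position"]),"shift mm",d,"turn",best,"q",np.array(s["q"]),"grip",s["grip_width"],s["gripper_force"],"ft",np.array(s["ft_force"]))
    return R
if __name__=="__main__":
    print(go(*map(float,sys.argv[1:5])))
E
python3 st.py .4775 -.003 .20 -6
python3 -c "
from h import *
p=env.get_image('wrist');s=env.observe();R=np.array(s['tool_rot']);T=np.linalg.inv(p['world_to_cam'])
print(R.T@(T[:3,3]-s['position']),R.T@T[:3,:3],p['camera_matrix'])"
```

```text
t 1.0 pos [0.176  0.5211 0.2314] shift mm [-453.3385 -400.0447   31.3335] turn [ 0.0001  0.     -0.221 ] q [ 59.0001  21.8044  74.3326   0.0005  83.8583 -12.3373] grip 0.08574806462304743 0.0 ft [ 0.3226  0.0395 -0.2032]
[[-0.9474  0.32    0.    ]
 [ 0.32    0.9474  0.0001]
 [-0.      0.0001 -1.    ]]
[ 0.07780477 -0.00091041 -0.14275264] [[ 6.06350808e-04 -9.53416071e-01 -3.01657800e-01]
 [ 9.99999781e-01  6.57647018e-04 -6.84900583e-05]
 [ 2.63683875e-04 -3.01657693e-01  9.53416261e-01]] [[302.90967146   0.         279.61883951]
 [  0.         302.90967146 207.56016102]
 [  0.           0.           1.        ]]
```

Request:
servo_tool(deltas="1 0 0 0 0 0 -0.11; 1 0 0 0 0 0 -0.111; 1 -23.6 -32.6 2.1 0 0 0; 1 -23.6 -32.6 2.1 0 0 0; 1 -23.6 -32.6 2.1 0 0 0; 1 -23.6 -32.6 2.1 0 0 0; 1 -23.6 -32.6 2.1 0 0 0; 1 -23.6 -32.6 2.1 0 0 0")

```text
time_s: 1.72
position: [0.2968, 0.3101, 0.2188]
tool_rot: [[-0.995, 0.104, 0.001], [0.104, 0.995, 0.0], [-0.001, 0.0, -1.0]]
ft_force: [1.5, 0.2, -0.3]
grip_width: 0.0851
gripper_force: 0.0
```

Request:
servo_tool(deltas="1 -23.6 -32.6 2.1 0 0 0; 1 -23.6 -32.6 2.1 0 0 0; 1 -23.6 -32.6 2.1 0 0 0; 1 -23.6 -32.6 2.1 0 0 0; 1 -23.6 -32.6 2.1 0 0 0; 1 -23.6 -32.6 2.1 0 0 0; 1 -23.6 -32.6 2.1 0 0 0; 1 -23.6 -32.6 2.1 0 0 0")

```text
time_s: 2.38
position: [0.4575, 0.0305, 0.202]
tool_rot: [[-0.994, 0.105, 0.0], [0.105, 0.994, -0.0], [-0.0, 0.0, -1.0]]
ft_force: [0.5, 1.3, 1.0]
grip_width: 0.0853
gripper_force: 0.0
```

Request:
servo_tool(deltas="1 -23.6 -32.6 2.1 0 0 0; 1 0 0 0 0 0 0")

```text
time_s: 2.55
position: [0.4798, -0.0077, 0.1993]
tool_rot: [[-0.994, 0.11, 0.001], [0.11, 0.994, -0.002], [-0.001, -0.001, -1.0]]
ft_force: [-0.3, 0.3, -1.2]
grip_width: 0.0857
gripper_force: 0.0
```

```bash
cat > w.py <<'E'
import sys
from h import *
np.set_printoptions(precision=4,suppress=True)
p=env.get_image("wrist");save(sys.argv[1]+".png",p);np.savez("pics/"+sys.argv[1]+".npz",**p)
for n in sys.argv[2:]:
    for r in env.spot_point(n,p)[:2]:
        if r["conf"]>.2: print(n,np.round(r["uv"],1),round(r["conf"],2),"z0",atz(p,r["uv"],0),"z45",atz(p,r["uv"],.045),"z48",atz(p,r["uv"],.048),"dep",dep(p,r["uv"]))
X=cloud(p);im=p["img"].astype(int);Z=X[...,2]
print("table z",np.median(Z[(abs(Z)<.01)]))
for n,m in [("handle",(Z>.05)&(Z<.066)&(im.sum(-1)<200)&(X[...,0]<.56)),]:
    P=X[m]
    if len(P)>20:
        r=cv2.minAreaRect((P[:,:2]*1000).astype(np.float32));print(n,len(P),r,np.percentile(P[:,2],[5,50,95]))
print(env.observe()["position"])
E
python3 w.py w1 lifter lifter_grip sample_pan bench_stop viewing_stand stand_top
```

```text
lifter [283.  210.9] 0.72 z0 [ 0.5146 -0.0085  0.    ] z45 [ 0.4998 -0.0074  0.045 ] z48 [ 0.4988 -0.0073  0.048 ] dep [ 0.5058 -0.0078  0.0266]
lifter_grip [286.  190.8] 0.96 z0 [ 0.4905 -0.0025  0.    ] z45 [ 0.4788 -0.0021  0.045 ] z48 [ 0.4781 -0.0021  0.048 ] dep [ 0.4755 -0.002   0.0581]
sample_pan [461.8  81.7] 0.94 z0 [0.3935 0.1923 0.    ] z45 [0.3946 0.167  0.045 ] z48 [0.3947 0.1653 0.048 ] dep [0.3936 0.1907 0.0028]
sample_pan [172.9 311.9] 0.84 z0 [ 0.6394 -0.1692  0.    ] z45 [ 0.6082 -0.1469  0.045 ] z48 [ 0.6061 -0.1454  0.048 ] dep [ 0.4737 -0.0508  0.2387]
bench_stop [284.  211.7] 0.42 z0 [ 0.5157 -0.0075  0.    ] z45 [ 0.5008 -0.0064  0.045 ] z48 [ 0.4998 -0.0064  0.048 ] dep [ 0.508  -0.0069  0.0232]
viewing_stand [434.6 315.8] 0.86 z0 [ 0.6831  0.177  -0.    ] z45 [0.6461 0.1537 0.045 ] z48 [0.6437 0.1522 0.048 ] dep [0.4705 0.0434 0.2587]
table z 0.0002580075977112184
handle 1730 ((440.3753662109375, -0.2671804428100586), (13.398767471313477, 110.77665710449219), 84.41102600097656) [0.0552 0.0577 0.0591]
[ 0.4765 -0.0013  0.2001]
```

View pics/w1.png

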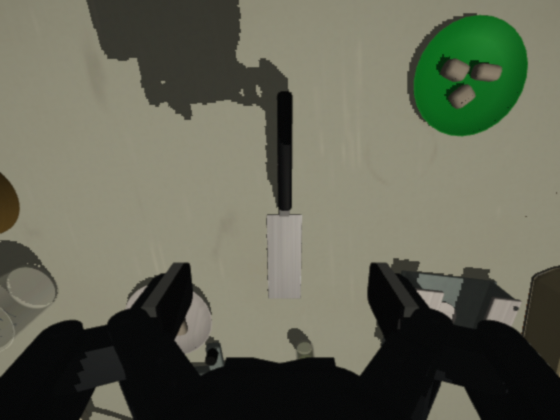

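The wrist picture shows the handle running from (285,95) to (286,208) and the blade from there to row 298. It's free all round, with yaw ≈ -5.7° and the grip point at ≈ (0.478, -0.003, 0.048), so I'm descending to grasp it.

Request:
servo_tool(deltas="1 -1.5 -2 28 0 0 0; 1 0 0 30 0 0 0; 1 0 0 30 0 0 0; 1 0 0 30 0 0 0; 1 0 0 30 0 0 0; 1 0 0 23 0 0 0; 0 0 0 0 0 0 0; 0 0 0 0 0 0 0", newtons=100)

```text
time_s: 3.57
position: [0.4779, -0.0038, 0.0289]
tool_rot: [[-0.995, 0.104, -0.001], [0.104, 0.995, 0.0], [0.002, 0.0, -1.0]]
ft_force: [0.7, -0.1, 0.8]
grip_width: 0.0638
gripper_force: 0.0
```

Request:
servo_tool(deltas="0 0 0 0 0 0 0; 0 0 0 0 0 0 0; 0 0 0 0 0 0 0; 0 0 0 0 0 0 0; 0 0 0 0 0 0 0; 0 0 0 0 0 0 0")

```text
time_s: 4.07
position: [0.4787, -0.0045, 0.0299]
tool_rot: [[-0.995, 0.105, 0.002], [0.105, 0.995, -0.0], [-0.002, -0.0, -1.0]]
ft_force: [-0.9, 0.7, 8.1]
grip_width: 0.0126
gripper_force: 97.4
```

```bash
python3 st.py .478 -.0035 .029 -5.7
```

```text
t 4.0667 pos [ 0.4787 -0.0045  0.0299] shift mm [0.8311 0.8885 0.9209] turn [-0.0002  0.0021 -0.0053] q [-14.7469  29.853  101.3296   0.0113  48.6953 -98.7489] grip 0.012602309885482306 97.36072182655334 ft [-0.8876  0.7272  8.1149]
[[-0.9945  0.1046  0.0021]
 [ 0.1046  0.9945 -0.0004]
 [-0.0021 -0.0002 -1.    ]]
```

```bash
cat > c.py <<'E'
from h import *
from scipy.optimize import least_squares
np.set_printoptions(precision=4,suppress=True)
for nm in ["scene0","side0","w1"]:
    p=dict(np.load(f"pics/{nm}.npz"));X=cloud(p)
    def sel(x0,x1,y0,y1,z0,z1):
        return X[(X[...,0]>x0)&(X[...,0]<x1)&(X[...,1]>y0)&(X[...,1]<y1)&(X[...,2]>z0)&(X[...,2]<z1)&(p["depth"]>0)]
    P=sel(.56,.70,-.26,-.10,.008,.0125);Q=P[:,:2]
    h=cv2.convexHull((Q*1000).astype(np.float32))[:,0]/1000
    f=least_squares(lambda c:np.hypot(*(h-c).T)-.0565,[.64,-.17],loss="soft_l1",f_scale=.003);print(nm,"pan",len(Q),f.x,f.cost)
    # stand: fit rectangle outline 120x124
    S=sel(.58,.79,.07,.29,.039,.050);r=cv2.minAreaRect((S[:,:2]*1000).astype(np.float32));print("  stand",len(S),r)
    # points inside gap seen as z<0.03 ; rails: fit template
    U=sel(.58,.79,.07,.29,.039,.050)[:,:2]
    def cost(v):
        c,s=np.cos(v[2]),np.sin(v[2]);d=U-v[:2];x=abs(c*d[:,0]+s*d[:,1]);y=abs(-s*d[:,0]+c*d[:,1])
        return np.r_[np.maximum(x-.060,0),np.maximum(y-.062,0),np.maximum(.029-y,0)]
    best=min((least_squares(cost,[.682,.178,a],loss="soft_l1",f_scale=.002) for a in np.radians([-18,-13.5,-9])),key=lambda g:g.cost)
    print("  stand fit",best.x[:2],np.degrees(best.x[2]),best.cost)
    B=sel(.68,.72,-.25,-.09,.020,.03);
    for s in (1,-1):
        b=B[(B[:,1]+.17)*s>0];print("  buf",len(b),b[:,:2].min(0) if len(b) else 0,b[:,:2].max(0) if len(b) else 0)
    bl=sel(.5,.66,-.03,.02,.0012,.02)
    print("  blade",len(bl),cv2.minAreaRect((bl[:,:2]*1000).astype(np.float32)) if len(bl) else 0)
    bo=sel(.3,.56,-.5,-.2,.02,.1);print("  bowl",len(bo),bo.min(0) if len(bo) else 0,bo.max(0) if len(bo) else 0)
E
python3 c.py
```

```text
scene0 pan 208 [ 0.6455 -0.1733] 0.00017137708033337237
  stand 389 ((698.2268676757812, 206.26947021484375), (199.2298583984375, 142.74945068359375), 77.96539306640625)
  stand fit [0.6839 0.1768] -14.703982360889174 0.0019569615631215872
  buf 17 [ 0.6934 -0.1352] [ 0.7085 -0.1187]
  buf 21 [ 0.6915 -0.2228] [ 0.7081 -0.2087]
  blade 124 ((569.4838256835938, -6.15931510925293), (125.354736328125, 47.372623443603516), 0.036989808082580566)
  bowl 1433 [ 0.4141 -0.408   0.02  ] [ 0.56   -0.3128  0.0761]
side0 pan 188 [ 0.6448 -0.1707] 0.00011299052728874048
  stand 939 ((680.5056762695312, 180.0640869140625), (125.27518463134766, 120.6931381225586), 77.04951477050781)
  stand fit [0.6806 0.1803] -13.027820386677911 5.437823174758136e-06
  buf 24 [ 0.6917 -0.1279] [ 0.7068 -0.1132]
  buf 19 [ 0.6924 -0.2197] [ 0.7048 -0.2027]
  blade 277 ((579.8568115234375, -7.238395690917969), (158.49656677246094, 46.20376205444336), 1.5478615760803223)
  bowl 579 [ 0.4129 -0.4058  0.0201] [ 0.5594 -0.3087  0.0757]
w1 pan 603 [ 0.6433 -0.1717] 0.00019006514965823744
  stand 1118 ((634.8440551757812, 188.59886169433594), (124.68633270263672, 33.01686096191406), 72.81879425048828)
  stand fit [0.6775 0.1771] -14.403845017500984 1.3748105994315338e-06
  buf 128 [ 0.6918 -0.1311] [ 0.7077 -0.1163]
  buf 0 0 0
  blade 2635 ((580.2491455078125, -5.003456115722656), (159.3211669921875, 49.99156188964844), 0.009112018160521984)
  bowl 754 [ 0.4536 -0.3475  0.02  ] [ 0.56   -0.3116  0.0695]
```

Request:
servo_tool(deltas="0 0 0 -10 0 0 0; 0 0 0 -20 0 0 0; 0 0 0 -10 0 0 -0.041; 0 0 0 0 0 0 -0.041; 0 12.6 -28.2 0 0 0 0; 0 12.6 -28.2 0 0 0 0; 0 12.6 -28.2 0 0 0 0; 0 12.6 -28.2 0 0 0 0", newtons=110)

```text
time_s: 4.73
position: [0.4244, -0.117, 0.0691]
tool_rot: [[-1.0, 0.022, 0.0], [0.022, 1.0, -0.0], [-0.0, -0.0, -1.0]]
ft_force: [0.2, -0.1, -1.0]
grip_width: 0.0123
gripper_force: 107.6
```

Request:
servo_tool(deltas="0 12.6 -28.2 0 0 0 0; 0 12.6 -28.2 0 0 0 0; 0 0 0 0 0 0 0; 0 0 0 0 0 0 0")

```text
time_s: 5.07
position: [0.3983, -0.1729, 0.069]
tool_rot: [[-1.0, 0.026, 0.0], [0.026, 1.0, -0.0], [-0.0, -0.0, -1.0]]
ft_force: [0.9, 1.5, -1.4]
grip_width: 0.012
gripper_force: 107.8
```

```bash
python3 st.py .400 -.171 .069 -1
cat > d.py <<'E'
import sys
from h import *
np.set_printoptions(precision=4,suppress=True)
tag=sys.argv[1];s=env.observe();t=np.array(s["position"]);R=np.array(s["tool_rot"])
ex=-R[:,0];ey=np.cross([0,0,1],ex);out=[]
P={}
for c in sys.argv[2:]:
    p=P[c]=env.get_image(c);save(f"{tag}_{c}.png",p);np.savez(f"pics/{tag}_{c}.npz",**p)
    X=cloud(p);d=X-t;a=d@ex*1000+(-40);b=d@ey*1000;z=X[...,2]*1000  # nominal lifter coords
    zb=t[2]*1000-29
    m=(a>5)&(a<125)&(abs(b)<26)&(abs(z-zb)<15)&(p["depth"]>0)
    A=np.c_[a[m],b[m],np.ones(m.sum())];
    if m.sum()>30:
        w=np.ones(m.sum())
        for _ in range(5):
            k=np.linalg.lstsq(A*w[:,None],z[m]*w,rcond=None)[0];w=1/(1+(abs(z[m]-A@k)/2)**2)
        g=abs(z[m]-A@k)<3
        print(c,m.sum(),"plane slope x,y (deg)",np.degrees(k[:2]),"z at a=0",k[2],"nominal under",zb,"extent a",np.percentile(a[m][g],[1,99]),"b",np.percentile(b[m][g],[1,50,99]))
        r=cv2.minAreaRect(np.c_[a[m][g],b[m][g]].astype(np.float32));print("  rect",r)
    h=(a>-140)&(a<-10)&(abs(b)<20)&(z>zb+50)&(z<zb+64)&(p["img"].astype(int).sum(-1)<200)
    for n in ("lifter","lifter_grip"):
        for q in env.spot_point(n,p)[:1]: print("  ",n,q["uv"],round(q["conf"],2))
E
python3 d.py l1 side scene wrist
```

```text
t 5.0667 pos [ 0.3983 -0.1729  0.069 ] shift mm [-1.6813  1.9837  0.0365] turn [-0.0001  0.0001 -0.0085] q [ -39.1726   22.7271  105.7659   -0.0005   51.4996 -127.6866] grip 0.011958640690730939 107.76556849479675 ft [ 0.8652  1.4636 -1.4156]
[[-0.9997  0.0259  0.0001]
 [ 0.0259  0.9997 -0.0001]
 [-0.0001 -0.0001 -1.    ]]
side 364 plane slope x,y (deg) [-0.2754  0.2411] z at a=0 39.79572068194283 nominal under 40.0365027189718 extent a [  5.783 112.626] b [-18.6552   3.9569  24.6728]
  rect ((59.76057815551758, 2.66021728515625), (108.01988220214844, 47.92557907104492), 1.6605695486068726)
   lifter [317.4, 180.2] 0.84
   lifter_grip [335.3, 166.7] 0.64
scene 418 plane slope x,y (deg) [-0.433  -0.1602] z at a=0 39.845183807941986 nominal under 40.0365027189718 extent a [  6.1284 114.5161] b [-19.3133   0.1945  23.1427]
  rect ((61.23784255981445, 2.465238571166992), (112.56201171875, 46.076358795166016), 0.8932840824127197)
   lifter [272.4, 247.4] 0.63
   lifter_grip [250.9, 237.0] 0.87
wrist 1303 plane slope x,y (deg) [-0.2394 -0.2248] z at a=0 41.1252814652125 nominal under 40.0365027189718 extent a [20.2675 49.6619] b [-11.9335   1.3206  15.2214]
  rect ((34.20054626464844, 1.6414260864257812), (33.711238861083984, 28.872678756713867), 0.26632314920425415)
   lifter [280.1, 296.5] 0.79
   lifter_grip [279.2, 283.8] 0.85
```

Request:
servo_tool(deltas="0 0 0 16 0 0 -0.009; 0 0 0 16 0 0 0; 0 0 0 0 0 0.026 0; 0 0 0 2 0 0 0; 0 0 0 2 0 0 0; 0 0 0 0 0 0 0")

```text
time_s: 6.02
position: [0.3992, -0.172, 0.033]
tool_rot: [[-1.0, 0.014, -0.024], [0.014, 1.0, -0.0], [0.024, -0.001, -1.0]]
ft_force: [0.6, 1.5, 2.0]
grip_width: 0.0121
gripper_force: 108.2
```

```bash
python3 st.py .552 -.173 .033 -1; python3 d.py l2 side scene
```

```text
t 6.0167 pos [ 0.3992 -0.172   0.033 ] shift mm [-152.8003    1.0447   -3.7   ] turn [-0.0007 -0.0241  0.0038] q [ -38.4558   27.0334  107.0702   -1.1933   46.9753 -126.8512] grip 0.012129299958910787 108.23108553886414 ft [0.584  1.4521 2.0317]
[[-0.9996  0.0136 -0.0241]
 [ 0.0137  0.9999 -0.0003]
 [ 0.0241 -0.0006 -0.9997]]
side 458 plane slope x,y (deg) [-1.6249 -0.2171] z at a=0 3.465179539295546 nominal under 3.9875749315656392 extent a [  5.8928 123.6098] b [-24.1742   3.3441  25.2564]
  rect ((64.99588012695312, 0.3652687072753906), (118.96965789794922, 50.710914611816406), 0.6384658813476562)
   lifter_grip [334.5, 177.6] 0.8
scene 537 plane slope x,y (deg) [-1.4225  1.4095] z at a=0 3.513634686249392 nominal under 3.9875749315656392 extent a [  6.589  122.9586] b [-25.0797  -3.1951  22.9448]
  rect ((65.16357421875, -0.04823112487792969), (119.25425720214844, 51.57542419433594), 0.11904396116733551)
   lifter [271.8, 262.4] 0.62
   lifter_grip [255.3, 250.1] 0.81
```

View pics/l2_side.png

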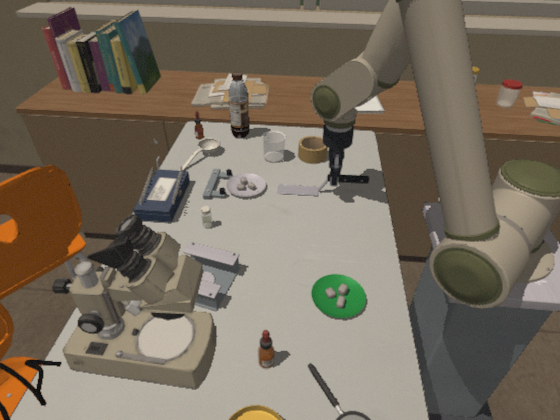

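Side view shows the blade at (279–320,189), in line with the pan at (247,185), with its tip lightly on the table. I'm advancing it now.

Request:
servo_tool(deltas="0 -8 0 -0.2 0 0 0; 0 -12 0 -0.3 0 0 0; 0 -12 0 -0.3 0 0 0; 0 -8 0 -0.2 0 0 0; 0 -6 0 -0.1 0 0 0; 0 -6 0 -0.1 0 0 0; 0 -6 0 -0.1 0 0 0; 0 -6 0 -0.1 0 0 0")

```text
time_s: 6.98
position: [0.4629, -0.1727, 0.0326]
tool_rot: [[-1.0, 0.014, -0.026], [0.014, 1.0, 0.0], [0.026, 0.0, -1.0]]
ft_force: [-2.8, 0.3, 4.8]
grip_width: 0.012
gripper_force: 108.6
```

```bash
python3 st.py .552 -.173 .033 -1; python3 d.py l3 scene; python3 -c "
import cv2
cv2.imwrite('pics/l3c.png',cv2.resize(cv2.imread('pics/l3_scene.png')[200:300,230:420],None,fx=4,fy=4))"
```

```text
t 6.9833 pos [ 0.4629 -0.1727  0.0326] shift mm [-89.0112   0.9547  -2.7598] turn [ 0.0001 -0.0264  0.0035] q [ -33.7787   31.109    97.6565   -1.0291   52.5105 -122.3457] grip 0.011982384143283826 108.58908534049988 ft [-2.7921  0.322   4.7562]
[[-0.9996  0.0139 -0.0264]
 [ 0.0139  0.9999  0.0005]
 [ 0.0264  0.0001 -0.9997]]
scene 538 plane slope x,y (deg) [0.1527 2.2931] z at a=0 1.9570857708368188 nominal under 3.5883669539628187 extent a [  6.406 123.389] b [-25.1538  -3.9521  22.5605]
  rect ((65.090576171875, -0.20478439331054688), (51.4827995300293, 119.57374572753906), 89.94940185546875)
   lifter [293.6, 253.6] 0.94
   lifter_grip [277.7, 243.5] 0.83
```

View pics/l3c.png

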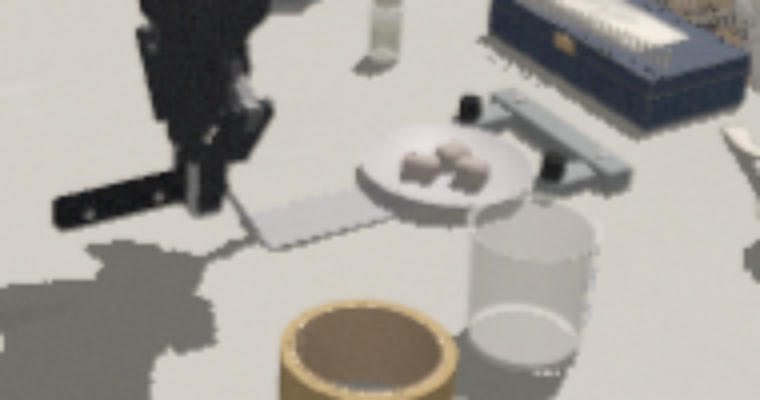

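The crop shows the blade's tip reaching under the pan's near rim (390,210), with the pan up against the buffers. I'm pushing on.

Request:
servo_tool(deltas="0 -6 0 -0.1 0 0 0; 0 -6 0 -0.1 0 0 0; 0 -6 0 -0.1 0 0 0; 0 -6 0 -0.1 0 0 0; 0 -6 0 -0.1 0 0 0")

```text
time_s: 7.55
position: [0.4932, -0.1732, 0.0323]
tool_rot: [[-1.0, 0.014, -0.026], [0.014, 1.0, 0.0], [0.026, 0.0, -1.0]]
ft_force: [-4.8, 0.5, 4.6]
grip_width: 0.012
gripper_force: 108.7
```

```bash
python3 st.py .552 -.173 .033 -1
cat > pan.py <<'E'
import sys
from h import *
from scipy.optimize import least_squares
np.set_printoptions(precision=4,suppress=True)
# pan ring fit from rim points near guess (x,y,zrim)
tag,gx,gy,gz=sys.argv[1],*map(float,sys.argv[2:5])
for c in sys.argv[5:]:
    p=env.get_image(c);save(f"{tag}_{c}.png",p);np.savez(f"pics/{tag}_{c}.npz",**p)
    X=cloud(p);im=p["img"].astype(int)
    m=(np.hypot(X[...,0]-gx,X[...,1]-gy)<.066)&(abs(X[...,2]-gz)<.012)&(p["depth"]>0)
    P=X[m]
    def f(v):
        r=np.hypot(P[:,0]-v[0],P[:,1]-v[1]);pz=v[2]+v[3]*(P[:,0]-v[0])+v[4]*(P[:,1]-v[1])
        return np.r_[(P[:,2]-pz)]
    h=cv2.convexHull((P[P[:,2]>gz-.004][:,:2]*1000).astype(np.float32))[:,0]/1000
    g=least_squares(lambda c:np.hypot(*(h-c).T)-.0565,[gx,gy],loss="soft_l1",f_scale=.003).x
    r=np.hypot(P[:,0]-g[0],P[:,1]-g[1]);Q=P[(r>.050)&(r<.058)]
    A=np.c_[Q[:,:2]-g,np.ones(len(Q))];w=np.ones(len(Q))
    for _ in range(8):
        k=np.linalg.lstsq(A*w[:,None],Q[:,2]*w,rcond=None)[0];w=1/(1+(abs(Q[:,2]-A@k)/.0015)**2)
    print(c,len(Q),"centre",g,"rim z",k[2],"tilt deg",np.degrees(k[:2]))
E
python3 pan.py p1 .654 -.171 .011 scene side
```

```text
t 7.55 pos [ 0.4932 -0.1732  0.0323] shift mm [-58.7841   0.9829  -2.2403] turn [-0.     -0.0264  0.0037] q [ -31.9452   33.126    93.0442   -0.9512   55.1261 -120.6031] grip 0.01200653693793731 108.71763825416565 ft [-4.7636  0.4619  4.6331]
[[-0.9996  0.0138 -0.0263]
 [ 0.0138  0.9999  0.0004]
 [ 0.0263  0.     -0.9997]]
scene 203 centre [ 0.6522 -0.1696] rim z 0.010165203310427473 tilt deg [-2.265   0.2344]
side 213 centre [ 0.6511 -0.1675] rim z 0.011094715064854647 tilt deg [-3.0223  0.2736]
```

Request:
servo_tool(deltas="0 -8 0 -0.2 0 0 0; 0 -8 0 -0.2 0 0 0; 0 -8 0 -0.2 0 0 0; 0 -8 0 -0.2 0 0 0; 0 -8 0 -0.2 0 0 0; 0 -8 0 -0.2 0 0 0; 0 -8 0 -0.2 0 0 0; 0 -3 0 -0.1 0 0 0")

```text
time_s: 8.32
position: [0.5529, -0.1741, 0.0322]
tool_rot: [[-1.0, 0.014, -0.025], [0.014, 1.0, 0.0], [0.025, -0.0, -1.0]]
ft_force: [-4.3, 0.2, 5.5]
grip_width: 0.0121
gripper_force: 108.7
```

```bash
python3 st.py .552 -.173 .033 -1; python3 pan.py p2 .654 -.17 .013 scene side
```

```text
t 8.3167 pos [ 0.5529 -0.1741  0.0322] shift mm [ 0.8869  1.039  -0.7568] turn [-0.0003 -0.0254  0.0039] q [ -28.8553   37.261    83.501    -0.8012   60.5173 -117.6777] grip 0.012061506594967098 108.72255206108093 ft [-4.2792  0.2331  5.5083]
[[-0.9996  0.0135 -0.0254]
 [ 0.0135  0.9999  0.0001]
 [ 0.0254 -0.0003 -0.9997]]
scene 203 centre [ 0.6528 -0.1715] rim z 0.011861969065290544 tilt deg [-0.5922 -1.3826]
side 180 centre [ 0.6511 -0.1675] rim z 0.012355418669567299 tilt deg [-0.4471  0.224 ]
```

Request:
servo_tool(deltas="0 0.5 0 -1 0 -0.01 0; 0 0.5 0 -1 0 -0.01 0; 0 1 0 -2 0 -0.01 0; 0 0.5 0 -4 0 0 0; 0 0 0 -7 0 0 0; 0 0 0 -8 0 0 0; 0 0 0 -6 0 0 0; 0 0 0 -2 0 0 0")

```text
time_s: 9.08
position: [0.5497, -0.1742, 0.0648]
tool_rot: [[-1.0, 0.014, 0.006], [0.014, 1.0, -0.001], [-0.006, -0.001, -1.0]]
ft_force: [0.4, -0.2, -2.1]
grip_width: 0.012
gripper_force: 107.6
```

Request:
servo_tool(deltas="0 0 0 0 0 0 0; 0 0 0 0 0 0 0")

```text
time_s: 9.25
position: [0.5491, -0.1739, 0.0633]
tool_rot: [[-1.0, 0.014, 0.004], [0.014, 1.0, -0.0], [-0.004, -0.0, -1.0]]
ft_force: [-0.0, -0.1, -3.1]
grip_width: 0.0125
gripper_force: 107.6
```

```bash
python3 st.py .552 -.173 .063 -1; python3 pan.py p3 .65 -.17 .046 scene side; python3 -c "
import cv2,numpy as np
a=[cv2.resize(cv2.imread(f)[s],(540,300)) for f,s in (('pics/p3_scene.png',np.s_[195:295,250:430]),('pics/p3_side.png',np.s_[130:230,190:370]))]
cv2.imwrite('pics/p3c.png',np.vstack(a))"
```

```text
t 9.25 pos [ 0.5491 -0.1739  0.0633] shift mm [-2.8689  0.9444  0.35  ] turn [-0.0001  0.0041  0.0037] q [ -29.3926   34.0053   83.7492    0.1215   62.0396 -118.6633] grip 0.012535568537421958 107.64917492866516 ft [-0.0321 -0.1435 -3.1365]
[[-0.9999  0.0137  0.0041]
 [ 0.0137  0.9999 -0.0001]
 [-0.0041 -0.0001 -1.    ]]
scene 184 centre [ 0.6478 -0.1692] rim z 0.04464116338896117 tilt deg [-0.0017 -0.1951]
side 184 centre [ 0.645  -0.1676] rim z 0.044415196678368074 tilt deg [-0.5521  1.0279]
```

View pics/p3c.png

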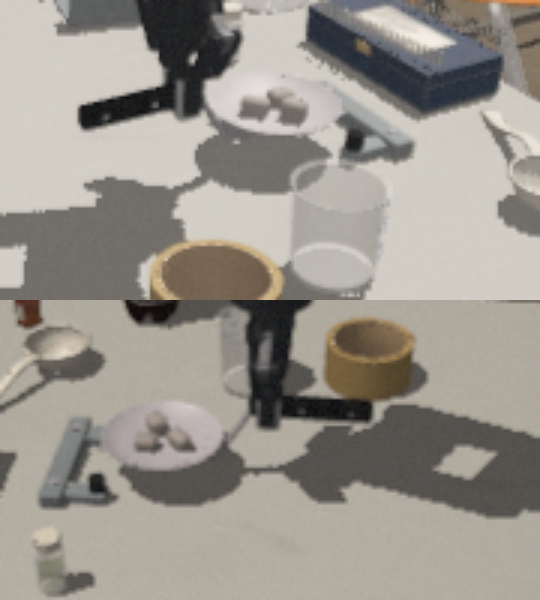

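The pan is up and level on the blade in both views, clear of the buffers. Next is to raise it, turn and carry it over.

Request:
servo_tool(deltas="0 0 0 -3 0 0 0.015; 0 0 0 -6 0 0 0.03; 0 0 0 -8 0 0 0.037; 0 0 0 -9 0 0 0.037; 0 0 0 -9 0 0 0.037; 0 0 0 -8 0 0 0.036; 0 0 0 -6 0 0 0.03; 0 0 0 -3 0 0 0.015")

```text
time_s: 10.02
position: [0.5491, -0.174, 0.1161]
tool_rot: [[-0.968, 0.25, 0.005], [0.25, 0.968, -0.0], [-0.005, 0.001, -1.0]]
ft_force: [-0.0, -0.8, -1.5]
grip_width: 0.0123
gripper_force: 107.8
```

Request:
servo_tool(deltas="0 0.8 5 0 0 0 0; 0 1.5 10 0 0 0 0; 0 2.3 15 0 0 0 0; 0 3.1 20 0 0 0 0; 0 3.9 25 0 0 0 0; 0 4.2 27.2 0 0 0 0; 0 4.2 27.2 0 0 0 0; 0 4.2 27.2 0 0 0 0")

```text
time_s: 10.68
position: [0.5638, -0.0139, 0.1147]
tool_rot: [[-0.969, 0.247, 0.003], [0.247, 0.969, 0.001], [-0.002, 0.001, -1.0]]
ft_force: [0.3, -0.5, -2.5]
grip_width: 0.0125
gripper_force: 107.6
```

Request:
servo_tool(deltas="0 4.2 27.2 0 0 0 0; 0 4.2 27.2 0 0 0 0; 0 4.2 27.2 0 0 0 0; 0 4.2 27.2 0 0 0 0; 0 4.2 27.2 0 0 0 0; 0 3.9 25 0 0 0 0; 0 3.1 20 0 0 0 0; 0 2.3 15 0 0 0 0")

```text
time_s: 11.35
position: [0.5827, 0.184, 0.1146]
tool_rot: [[-0.969, 0.246, 0.003], [0.246, 0.969, 0.0], [-0.002, 0.001, -1.0]]
ft_force: [0.1, 0.4, -2.2]
grip_width: 0.0122
gripper_force: 107.6
```

Request:
servo_tool(deltas="0 1.5 10 0 0 0 0; 0 0.8 5 0 0 0 0; 0 0 0 0 0 0 0; 0 0 0 0 0 0 0")

```text
time_s: 11.68
position: [0.585, 0.1959, 0.1151]
tool_rot: [[-0.969, 0.248, 0.003], [0.248, 0.969, -0.0], [-0.003, 0.001, -1.0]]
ft_force: [0.4, -0.7, -3.1]
grip_width: 0.0122
gripper_force: 107.6
```

```bash
python3 st.py .5855 .1964 .115 -14.4; python3 pan.py p4 .6815 .1785 .097 scene side; python3 -c "
import cv2,numpy as np
a=[cv2.resize(cv2.imread(f)[s],(540,300)) for f,s in (('pics/p4_scene.png',np.s_[130:230,200:380]),('pics/p4_side.png',np.s_[200:330,120:354]))]
cv2.imwrite('pics/p4c.png',np.vstack(a))"
```

```text
t 11.6833 pos [0.585  0.1959 0.1151] shift mm [-0.4163  0.5791  0.1346] turn [0.0005 0.0034 0.0006] q [  7.5578  34.0172  73.2818  -0.0459  72.5091 -68.0621] grip 0.012154060049305292 107.63524532318115 ft [ 0.3581 -0.6961 -3.0771]
[[-0.9687  0.2481  0.0034]
 [ 0.2481  0.9687 -0.0003]
 [-0.0034  0.0005 -1.    ]]
scene 121 centre [0.6799 0.176 ] rim z 0.09546004617161556 tilt deg [-0.2615 -0.1963]
side 259 centre [0.6795 0.1786] rim z 0.09699847133363029 tilt deg [-0.2397  1.012 ]
```

View pics/p4c.png

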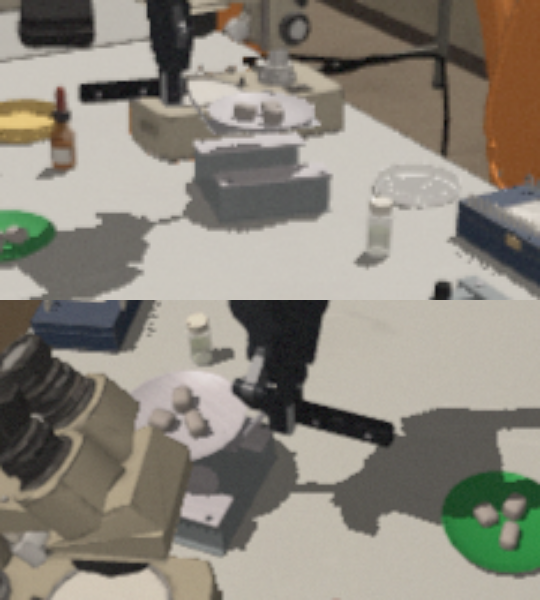

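The pan is level over the stand in both crops (scene crop 260,110 above the rails at 260,165). Measured in the same cameras, it sits about 2 mm short and 1–2 mm right, so I'll correct that and lower it.

Request:
servo_tool(deltas="0 -0.8 1 3 0 0 0; 0 -0.9 1.2 6 0 0 0; 0 0 0 8 0 0 0; 0 0 0 8 0 0 0; 0 0 0 7 0 0 0; 0 0 0 4 0 0 0; 0 0 0 2 0 0 0; 0 0 0 0 0 0 0")

```text
time_s: 12.45
position: [0.5873, 0.1979, 0.0768]
tool_rot: [[-0.969, 0.248, 0.003], [0.248, 0.969, -0.0], [-0.003, 0.001, -1.0]]
ft_force: [-0.7, 0.5, -2.3]
grip_width: 0.0124
gripper_force: 107.7
```

```bash
python3 st.py .5855 .1964 .077 -14.4; python3 pan.py p5 .6815 .1785 .059 scene side; python3 -c "
from h import *
import cv2
from scipy.optimize import least_squares
for c in ('scene','side'):
  for tag in ('p5_','0'):
    p=dict(np.load(f'pics/{tag}{c}.npz' if tag!='0' else f'pics/{c}0.npz'));X=cloud(p)
    U=X[(X[...,0]>.595)&(X[...,0]<.77)&(X[...,1]>.09)&(X[...,1]<.262)&(abs(X[...,2]-.0435)<.0045)&(p['depth']>0)][:,:2]
    def cost(v):
        cc,s=np.cos(v[2]),np.sin(v[2]);d=U-v[:2];x=abs(cc*d[:,0]+s*d[:,1]);y=abs(-s*d[:,0]+cc*d[:,1])
        return np.r_[np.maximum(x-.060,0),np.maximum(y-.062,0),np.maximum(.029-y,0)]
    b=min((least_squares(cost,[.682,.178,a],loss='soft_l1',f_scale=.001) for a in np.radians([-17,-13.5,-10])),key=lambda g:g.cost)
    print(c,tag,len(U),b.x[:2],np.degrees(b.x[2]),b.cost,cv2.minAreaRect((U*1000).astype(np.float32)))
"
```

```text
t 12.45 pos [0.5873 0.1979 0.0768] shift mm [ 1.3624 -1.9103 -0.2282] turn [0.0006 0.003  0.0005] q [  7.7087  36.6796  75.2525  -0.037   67.8982 -67.9066] grip 0.01242894208986829 107.65293002128601 ft [-0.6912  0.545  -2.3403]
[[-0.9687  0.2482  0.003 ]
 [ 0.2482  0.9687 -0.0002]
 [-0.003   0.0006 -1.    ]]
scene 106 centre [0.6837 0.179 ] rim z 0.05711466641837656 tilt deg [-1.195  -0.3003]
side 260 centre [0.6818 0.1805] rim z 0.05879915504062794 tilt deg [-0.7801  0.1125]
scene p5_ 274 [0.68088315 0.17916131] -12.460646507384162 0.0007234503306328827 ((681.4110107421875, 175.87977600097656), (127.93505859375, 120.5865478515625), 76.03144836425781)
scene 0 372 [0.68207737 0.17582788] -13.735997673243002 2.8981839363243768e-05 ((682.6712646484375, 176.88934326171875), (133.39260864257812, 121.14405822753906), 76.28599548339844)
side p5_ 332 [0.68097393 0.18065034] -12.237538313490878 0.0003357451013311245 ((661.0396728515625, 172.0216064453125), (80.22976684570312, 169.2393798828125), 24.391742706298828)
side 0 939 [0.68059702 0.18027233] -13.083116694028044 4.496019961276166e-06 ((680.5056762695312, 180.0640869140625), (125.27518463134766, 120.6931381225586), 77.04951477050781)
```

Request:
servo_tool(deltas="0 1 -1 0 0 0 0; 0 0 0 2 0 0 0; 0 0 0 2 0 0 0; 0 0 0 2 0 0 0; 0 0 0 2 0 0 0; 0 0 0 2 0 0 0; 0 0 0 0 0 0 0")

```text
time_s: 13.13
position: [0.5862, 0.1972, 0.067]
tool_rot: [[-0.969, 0.248, 0.004], [0.248, 0.969, -0.0], [-0.003, 0.001, -1.0]]
ft_force: [0.3, 0.3, -1.6]
grip_width: 0.0124
gripper_force: 107.7
```

```bash
python3 st.py .5855 .1964 .064 -14.4; python3 pan.py p6 .6815 .1785 .055 scene side
```

```text
t 13.1333 pos [0.5862 0.1972 0.067 ] shift mm [ 0.4872 -0.9608  2.9568] turn [0.0007 0.0034 0.0006] q [  7.6577  37.222   76.0732  -0.0394  66.5073 -67.9588] grip 0.012380872268078028 107.69016981124878 ft [ 0.287   0.3123 -1.5811]
[[-0.9687  0.2481  0.0035]
 [ 0.2481  0.9687 -0.0002]
 [-0.0034  0.0007 -1.    ]]
scene 128 centre [0.6828 0.1786] rim z 0.05286059810714482 tilt deg [-0.8999 -0.5727]
side 250 centre [0.6802 0.18  ] rim z 0.05479965760422551 tilt deg [-0.4657  0.1587]
```

Pan rests on the rails, level and centred within about 1 mm. I'm sinking the blade a bit more and drawing it out.

Request:
servo_tool(deltas="0 0 0 2 0 0 0; 0 4 0 0 0 0 0; 0 8 -0.1 0 0 0 0; 0 14 -0.2 0 0 0 0; 0 18 -0.3 0 0 0 0; 0 20 -0.3 0 0 0 0; 0 20 -0.3 0 0 0 0; 0 20 -0.3 0 0 0 0")

```text
time_s: 13.9
position: [0.4835, 0.2219, 0.0651]
tool_rot: [[-0.969, 0.248, 0.004], [0.248, 0.969, -0.0], [-0.004, 0.001, -1.0]]
ft_force: [0.5, 0.9, -1.8]
grip_width: 0.0124
gripper_force: 107.7
```

Request:
servo_tool(deltas="0 20 -0.3 0 0 0 0; 0 14 -0.2 0 0 0 0; 0 0 0 -15 0 0 0; 0 0 0 -25 0 0 0; 0 0 0 -10 0 0 0; 0 0 0 0 0 0 0")

```text
time_s: 14.4
position: [0.4523, 0.23, 0.1172]
tool_rot: [[-0.969, 0.248, 0.009], [0.248, 0.969, 0.001], [-0.008, 0.003, -1.0]]
ft_force: [0.3, 0.6, -1.7]
grip_width: 0.0121
gripper_force: 107.8
```

```bash
python3 st.py .478 -.0035 .115 -5.7; python3 pan.py p7 .6815 .1785 .055 scene side; python3 d.py l7 side
```

```text
t 14.4 pos [0.4523 0.23   0.1172] shift mm [ -82.7203 -219.8919    2.1369] turn [ 0.0026  0.0083 -0.1508] q [ 13.596   24.2205  91.5468  -0.0607  63.7391 -62.0356] grip 0.012138638474981589 107.80311942100525 ft [ 0.284   0.6007 -1.6847]
[[-0.9688  0.2477  0.0086]
 [ 0.2477  0.9688  0.0011]
 [-0.0081  0.0032 -1.    ]]
scene 120 centre [0.6829 0.1775] rim z 0.053366845356456596 tilt deg [-0.4561 -0.3054]
side 290 centre [0.6823 0.1802] rim z 0.05473194589891392 tilt deg [-0.2727  0.1685]
side 924 plane slope x,y (deg) [-0.1254  0.1196] z at a=0 85.99702433107079 nominal under 85.66056015309096 extent a [  5.8994 112.8513] b [-19.1982   3.0701  22.9757]
  rect ((59.70608139038086, 1.516519546508789), (45.07341003417969, 109.23018646240234), 89.95570373535156)
   lifter [290.5, 277.5] 0.86
   lifter_grip [314.9, 265.2] 0.75
```

Request:
servo_tool(deltas="0 0 0 0 0 0 -0.075; 0 0 0 0 0 0 -0.075; 0 -6.1 -28.7 0 0 0 0; 0 -6.1 -28.7 0 0 0 0; 0 -6.1 -28.7 0 0 0 0; 0 -6.1 -28.7 0 0 0 0; 0 -6.1 -28.7 0 0 0 0; 0 -6.1 -28.7 0 0 0 0")

```text
time_s: 15.32
position: [0.4706, 0.0532, 0.1142]
tool_rot: [[-0.995, 0.101, 0.002], [0.101, 0.995, 0.0], [-0.002, 0.0, -1.0]]
ft_force: [0.4, -0.2, -2.8]
grip_width: 0.0121
gripper_force: 107.9
```

Request:
servo_tool(deltas="0 -6.1 -28.7 0 0 0 0; 0 -6.1 -28.7 0 0 0 0; 0 0 0 20 0 0 0; 0 0 0 20 0 0 0; 0 0 0 20 0 0 0; 0 0 0 15 0 0 0; 0 0 0 6 0 0 0; 0 0 0 2 0 0 0")

```text
time_s: 15.98
position: [0.477, -0.0037, 0.0307]
tool_rot: [[-0.995, 0.101, 0.001], [0.101, 0.995, 0.001], [-0.001, 0.001, -1.0]]
ft_force: [-0.1, 0.0, -0.7]
grip_width: 0.0121
gripper_force: 107.9
```

Request:
servo_tool(deltas="0 0 0 2 0 0 0; 0 0 0 0 0 0 0; 0 0 0 0 0 0 0")

```text
time_s: 16.23
position: [0.4781, -0.0038, 0.0306]
tool_rot: [[-0.995, 0.101, 0.005], [0.101, 0.995, -0.0], [-0.005, 0.0, -1.0]]
ft_force: [-0.4, 0.2, -1.2]
grip_width: 0.0124
gripper_force: 108.1
```

```bash
python3 st.py .478 -.0035 .029 -5.7; python3 d.py l8 side
```

```text
t 16.2333 pos [ 0.4781 -0.0038  0.0306] shift mm [0.1709 0.3312 1.5925] turn [ 0.0001  0.0054 -0.0012] q [-14.7178  29.6884 101.5232   0.0751  48.4855 -98.9978] grip 0.01235738436615649 108.14135313034058 ft [-0.3974  0.2267 -1.1547]
[[-0.9949  0.1005  0.0054]
 [ 0.1005  0.9949 -0.0004]
 [-0.0054  0.0001 -1.    ]]
side 643 plane slope x,y (deg) [-0.6767  0.8161] z at a=0 2.0348400865072698 nominal under 1.5932980011675966 extent a [  5.9586 123.246 ] b [-25.3815   2.0625  24.9225]
  rect ((64.7437515258789, 0.06785774230957031), (119.3121337890625, 51.60866165161133), 0.026767447590827942)
   lifter [283.1, 228.5] 0.88
   lifter_grip [304.4, 218.1] 0.62
```

Request:
servo_tool(deltas="0 0 0 1 0 0 0; 0 0 0 0.8 0 0 0; 0 0 0 0 0 0 0; 0.6 0 0 0 0 0 0; 0.6 0 0 0 0 0 0; 0.6 0 0 0 0 0 0; 0.6 0 0 0 0 0 0; 0.6 0 0 0 0 0 0")

```text
time_s: 17.05
position: [0.4778, -0.0038, 0.0281]
tool_rot: [[-0.995, 0.101, 0.004], [0.101, 0.995, -0.0], [-0.004, 0.0, -1.0]]
ft_force: [-0.5, -0.3, 0.4]
grip_width: 0.0513
gripper_force: 0.0
```

Request:
servo_tool(deltas="0.6 0 0 -8 0 0 0; 0.6 0 0 -20 0 0 0; 0.6 0 0 -35 0 0 0; 0.6 0 0 -35 0 0 0; 0.6 0 0 -35 0 0 0; 0.6 0 0 -30 0 0 0; 0.6 0 0 0 0 0 0; 0.6 0 0 0 0 0 0")

```text
time_s: 17.72
position: [0.4774, -0.0038, 0.1928]
tool_rot: [[-0.995, 0.101, 0.008], [0.101, 0.995, -0.001], [-0.008, -0.0, -1.0]]
ft_force: [-1.4, -0.3, -0.6]
grip_width: 0.0515
gripper_force: 0.0
```

```bash
python3 w.py w9 lifter lifter_grip|cut -c1-150; python3 pan.py p9 .6815 .1785 .055 scene side; python3 -c "
import cv2,numpy as np
a=[cv2.resize(cv2.imread(f)[s],(540,300)) for f,s in (('pics/p9_scene.png',np.s_[150:310,180:468]),('pics/p9_side.png',np.s_[140:320,130:454]))]
cv2.imwrite('pics/p9c.png',np.vstack(a))"
```

```text
lifter [281.4 217.2] 0.76 z0 [ 0.519  -0.0068  0.    ] z45 [ 0.5028 -0.0054  0.045 ] z48 [ 0.5018 -0.0053  0.048 ] dep [ 0.5147 -0.0064  0.0118]
lifter_grip [283.9 192.1] 0.59 z0 [ 0.4889 -0.0009  0.    ] z45 [ 0.4768 -0.0003  0.045 ] z48 [ 0.476  -0.0003  0.048 ] dep [ 0.4734 -0.0002  0.0576]
table z 0.00025872892231365574
handle 1750 ((439.45361328125, -1.5153255462646484), (13.11400318145752, 110.34317016601562), 84.63352966308594) [0.0556 0.0577 0.0591]
[ 0.4765 -0.0036  0.1902]
scene 118 centre [0.683  0.1776] rim z 0.05339918055022107 tilt deg [-0.2603  0.0969]
side 294 centre [0.6821 0.1806] rim z 0.05482297553363246 tilt deg [0.0001 0.1973]
```

View pics/p9c.png

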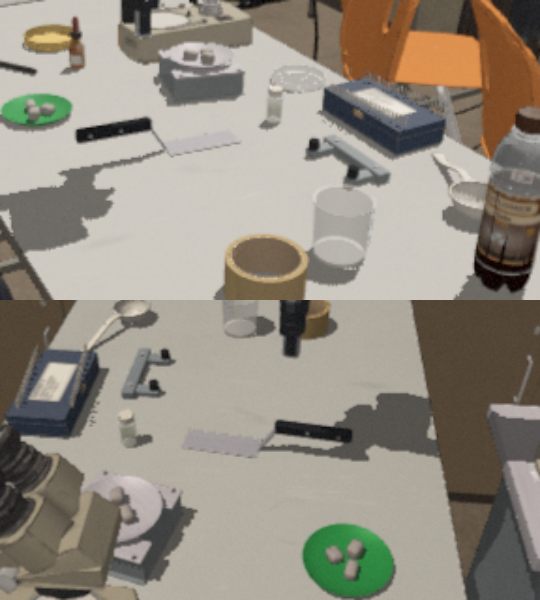

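Both crops show the pan flat on the stand (200,55 / 125,505) and the lifter flat on the table, clear of both. The vial, beaker and bottle are undisturbed and the robot is clear, so I'm handing in.

```bash
python3 -c "
from rig import env
print(env.close_job())"
```

```text
the job is handed in; nothing more can be done
None
```

The job is handed in at about 18 s: the pan sits flat on the stand's two rails, centred to about 2 mm by the cameras, the lifter lies flat on the table clear of it, and the beaker, vial and dropper bottle were not touched.

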